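# Hold the hidden bolt head while the nut runner tightens the nut

## Task

The nut runner behind the vise is slowly driving a self-locking nut, but the bolt just spins round with it. Reach down into the narrow gap of the red channel bracket held in the vise, grip the bolt head hidden in there and keep it from turning until the nut has run up fully tight and everything has stopped; finish while still holding the head firmly, without letting go. Leave the loose things on the bench and the vise where they are.

Things in the scene. Friction and masses are not known exactly. Their poses are not given: they have to be found in the camera images.
- vise: Bench vise, blue-grey cast body, fixed to the bench, handle towards the robot. Origin on the bench top under the middle of the jaw line; x along the vise screw, away from the handle; y along the jaws (120 mm wide, tops 140 mm high); z up. All the job's parts are fixed to it. Screw handle reaches to x = -222 mm, its bar up to 117 mm high.
- bracket: Red-primed steel U-channel, open at top and both ends, fixed with the vise (same origin and axes). 170 mm long in y, walls 6 mm thick, 142 to 214 mm above the bench; gap between the walls 50 mm, from x = -61 to -11 mm; inner floor 148 mm high. Behind it an upright dark steel backing plate, 150 mm wide, x = -5 to +5 mm, top 218 mm high.
- runner: Grey cordless inline nut runner along the bolt's axis, fixed with the vise (same origin and axes): 58 mm thick, axis 182 mm above the bench, x = 86 to 392 mm, in an aluminium clamp stand (x = 180 to 290 mm, 120 mm wide at the foot) whose top with screw heads is 223 mm high. Its dark socket with a yellow stripe turns the nut.
- gap_top (a point): Middle of the gap's open top, level with the rims of the channel (214 mm above the bench), on the y middle. Axes as vise. The bolt head is 32 mm below and 6.75 mm farther along +x.
- bolt: M20 hexagon bolt of bright steel, its axis along the vise's x (horizontal). Origin on its axis in the middle of the backing plate, 182 mm above the bench; its x axis is the bolt's axis and stays parallel to the vise's x, y and z turn with the bolt.
- bolt_head (a point): Centre of the hexagon head, in the gap 32 mm below the rims; in the vise's frame x = -29, y = 0, z = 182 mm. 30 mm across flats, 35 over corners, 12.5 mm thick (x = -35.5 to -23); a brass collar, 28 mm wide, parts it from the wall. Axes as bolt, y square to one pair of flats, others every 60 degrees. Fingers straight down, closing along the vise's y, pull flats round to the pads.
- spindle (a joint): Angle of socket and nut, rad, growing as the nut tightens (clockwise looking from the runner to the vise's -x). While nobody holds the bolt, nut and bolt turn together at about 0.5 rad/s, from the start on. With the head held the nut goes on at about 0.31 rad/s, then stalls when tight. Torque on the held head: 0.07 N m, at the end 0.2 N m (grip with 40 N or more).
- run_up (a joint): How far the nut has been wound on to the bolt, rad: starts between 0 and 1.0, stays there while the bolt spins along, grows only while the bolt is held, and stops at 3.5 = nut fully tight. It takes about 8 to 12 s of holding.
- spare_bolt: Bystander: spare M20 bolt standing on its head beside the vise, 78 mm tall, on the vise's +y side. Origin: middle of its underside.
- spare_nut: Bystander: M20 nut, 30 mm across flats, 16 mm high, lying on the vise's anvil under the runner's spindle. Origin: middle of its underside.
- spanner: Bystander: open-ended spanner 240 mm long lying on the bench beside the vise, on its -y side. Origin: under its middle.
- tin: Bystander: open steel tin, 84 mm wide, 110 mm high. Origin: middle of its underside.
- jar: Bystander: closed white jar with red cap, 80 mm wide, 110 mm high. Origin: middle of its underside.
- hammer: Bystander: hammer 300 mm long lying on the bench. Origin: under its middle.
- parts_tray: Bystander: blue parts tray 160 x 120 x 45 mm with a washer in it. Origin: middle of its underside.

How it is judged (in metres and radians):
On the way, in this order (a step that is already met when the one before it is completed fails the run):
1. the fingers have hold of the bolt head inside the bracket and it has stopped turning (contact force between the fingers and bolt above 8 N and distance between the grasp point and bolt_head below 0.022 m and angular speed of bolt below 0.12 rad/s), for 0.4 s.
2. with the head held, the nut has run up fully tight (value of joint run_up above 3.42 rad and contact force between the fingers and bolt above 8 N), for 0.3 s.
At the end, for the whole second after the job is handed in: The nut is run up tight (run_up above 3.42 of 3.5 rad), spindle and bolt stand still (below 0.12 rad/s), and the fingers still grip the bolt head, with more than 8 N and the grasp point within 22 mm of the head's centre (all of step 2 and velocity of joint spindle below 0.12 rad/s and angular speed of bolt below 0.12 rad/s and distance between the grasp point and bolt_head below 0.022 m); the arm keeps its last pose, push and grip.
It fails at once if a bystander was moved by more than 25 mm (distance of any of spare_bolt, spare_nut, spanner, tin, jar, hammer, parts_tray from where it was at the start of the episode above 0.025 m).
It also fails if it takes over 51 s, if anything falls off the work surface, if the arm or the gripper's body presses on something with over 40 N, if the wrist force passes 120 N, or if a joint passes its speed limit or range.

## Robot

A 6-joint arm with a two-finger parallel gripper is mounted at the origin on the work surface. World frame = base frame: x ahead of the robot, y to its left, z up, the work surface at z = 0. Lengths are in mm, angles in rad, forces in N, time in s.
With the tool pointing down it reaches from about 350 to 775 mm from the base axis. Payload 7.3 kg.
Tool frame: the origin (TCP) lies between the finger pads; the fingertips stand 22 mm ahead of it and the grasp point (between the pads) lies 3 mm ahead of it; z points along the fingers, x is the direction in which the jaws open and shut, and the axes are right-handed (so a half turn about z gives the same grasp; the last joint's range is limited). The gripper opens to 92 mm and grips with 3 to 60 N. Pads are 19 mm wide; open, the fingers measure 130 mm over their backs; the gripper's body (75 mm by 190 mm) begins 47 mm behind the grasp point.
Start: joints at [1.108, 0.342, 1.524, -0, 1.275, -0.146], TCP at [163.537, 498.897, 248.741] pointing down, gripper open.
Joint ranges: [-2.53, 2.53], [-0.77, 2.02], [0.04, 2.7], [-1, 4.14], [0.28, 2.66], [-3.11, 3.11]. Speed limits (rad/s): [2.57, 2.57, 3.14, 3.14, 3.14, 3.14].

## Interface

Orientations are given as [roll, pitch, yaw] about the fixed x, y, z axes, in that order (R = Rz(yaw) Ry(pitch) Rx(roll)).
In Python, from plant import * gives the robot as it stands. The module is installed in compiled form; this text tells all that it offers.
- The arm moves only by the shell command python3 -m handwheel 'ROWS' [OPENING]. ROWS is a JSON object of lists of equal length, an entry for each row: "translation": the shift along the world's x, y, z in units of 15 cm (1.0 is 15 cm), a list of three; "twist": the turn about the world's z in units of 90 degrees (1.0 is 90 degrees). In form: {"translation": [[tx, ty, tz], ...], "twist": [twist, ...]}. A call has exactly 8 rows; each row shifts and turns the pose as measured when the row begins; what a row does not reach is not made up. A row lasts 1/8 s, in which the tool goes at most 62.5 mm and 10.7 degrees, less where a joint would pass 70% of its speed; a pose out of reach is approached as far as the arm can. A call with a number of a shift or a turn outside -1 to 1 is refused whole. A call with a gripper value outside its range is refused whole. OPENING is the closure in counts, from 0 (fully open) to 255 (shut), set as the call begins (- or left out, the last holds). The fingers move at their own pace and stop on an object; the grip force is fixed at half the most. Time passes only in rows, so rows that do not move let the fingers close, or fill a call up. It gives the time, the measured TCP pose, the force and the opening at its end, in the units of the state.
- get_obs(): the state, without advancing time (a new reading comes with each control period).
- capture(name): name is "side" or "top"; returns a dict with "img" (420x560x3 uint8, red, green, blue), "vertical_fov" (degrees; the focal length in pixels is half the picture's height over the tangent of half this angle, whatever the lens; pixels are square), "cx", "cy" (the principal point, pixels), "world_from_camera" (4x4, takes a point from camera to world coordinates). Camera axes: x right, y up, looking along -z (the intrinsics and any distortion apply to the point x, -y, -z); pixel columns grow to the right and rows downward; lengths in mm; the calibration is good to about 2 mm. A picture is of the moment at which its call begins. There is no depth.
- close_job(): hands the job in, once; it reports no verdict.
Trained networks look in the newest picture that a camera, given by its name, has taken for a name from the list of things; names that differ only in an ending like _2 or _b are one class to them, and where a whole thing is asked for, a point or a joint stands for the part that bears it (a point fixed in the world has none). Each returns a list of dicts, best first, with "score" (0 to 1); they miss things now and then, are a little off and sometimes report something else, mostly with a low value. They report only what shows in the picture. A call takes as long as a camera call.
- search_frame(camera, label): "position" ([x, y, z] in mm, in the coordinates of the camera as it stood for that picture, good to about 4 mm: the middle of the surface that is visible of it).
- spot_point(camera, label): "position" ([x, y, z] in mm, in the coordinates of the camera as it stood for that picture, good to about 4 mm: a listed point, or the origin of a listed thing).
The state is a dict: "time": time; "joint_positions": joint angles; "dq": joint speeds; "tau": joint torques, N m; "tool_pos": TCP position; "tcp_rot": TCP orientation; "contact_force": force on the tool from outside, world axes, zero at the start; "moment": the same for the moment, N m; "grip_width": finger opening in mm.
Only numpy, scipy, OpenCV 4.12 (cv2) and the standard library are available. Lean on these libraries where they do the work, as an engineer would, in place of code of your own. Each camera call takes 0.05 s, during which the arm holds its last target.

## Working session

There is one attempt and no reset: what is moved stays moved. The work goes in short steps, Python scripts to look and compute and a shell command to move; the robot and the scene stay as the last step left them, time stands still between calls to the robot, and variables do not carry over. Pictures are saved under pics/ and viewed, and the job is handed in when it is done.

```bash
mkdir -p pics; cat > h.py <<'E'
from plant import *
import numpy as np, cv2
E
python3 - <<'E'
from h import *
o=get_obs(); print(o)
for c in("side","top"):
    d=capture(c); cv2.imwrite(f"pics/{c}0.png",d["img"][...,::-1]); print(c,d["vertical_fov"],d["cx"],d["cy"],d.keys());M=np.array(d["world_from_camera"]);print(M.round(3))
    for n in("gap_top","bolt_head","vise","bolt","runner","bracket"):
        for r in spot_point(c,n)[:2]: print(n,round(r["score"],2),(M@np.r_[r["position"],1])[:3].round(1))
print(get_obs()["time"])
E
```

```text
{'time': 0.0, 'joint_positions': array([ 1.10798692e+00,  3.42726541e-01,  1.52502982e+00,  1.58553756e-05,
        1.27541416e+00, -1.46015432e-01]), 'dq': array([ 0.00065458,  0.00270589,  0.00027596,  0.00093811, -0.00061186,
       -0.00036929]), 'tau': array([ 1.08077940e-03, -4.31243491e+01, -2.44225556e+01,  7.19528552e-02,
        5.58695546e-02, -1.17869176e-04]), 'tool_pos': array([163.35808234, 498.53453607, 248.03849924]), 'tcp_rot': array([-3.14134808e+00,  1.55886435e-03,  1.25399792e+00]), 'contact_force': array([ 0.31175189, -0.14240247, -0.24910223]), 'moment': array([-0.01352887, -0.0025906 , -0.01921534]), 'grip_width': 92.00724600420374}
side 51.345418804385524 278.4096539793727 206.83396894354817 dict_keys(['img', 'vertical_fov', 'cx', 'cy', 'world_from_camera'])
[[-9.980000e-01  5.100000e-02 -4.400000e-02  4.682050e+02]
 [-6.800000e-02 -7.070000e-01  7.040000e-01  9.446030e+02]
 [ 5.000000e-03  7.050000e-01  7.090000e-01  1.126092e+03]
 [ 0.000000e+00  0.000000e+00  0.000000e+00  1.000000e+00]]
gap_top 0.97 [482.6 -43.4 220.7]
bolt_head 0.47 [490.7 -43.9 184.4]
vise 0.39 [ 376.2 -491.4    2.7]
bolt 0.62 [516.5 -40.5 180.8]
top 54.12310602721829 284.4835673219285 208.3853943287766 dict_keys(['img', 'vertical_fov', 'cx', 'cy', 'world_from_camera'])
[[ 1.30000e-02  9.98000e-01 -6.40000e-02  4.46399e+02]
 [-1.00000e+00  1.40000e-02  1.00000e-02 -8.44500e+00]
 [ 1.10000e-02  6.30000e-02  9.98000e-01  1.37207e+03]
 [ 0.00000e+00  0.00000e+00  0.00000e+00  1.00000e+00]]
gap_top 0.9 [478.  -39.6 212. ]
bolt_head 0.53 [488.9 -38.1 180. ]
bolt_head 0.29 [ 378.7 -486.6   -2.6]
vise 0.58 [518.  -38.9  -1.5]
bolt 0.51 [516.4 -41.2 184.9]
bracket 0.86 [516.3 -36.7  -2.4]
0.7
```

View pics/side0.png

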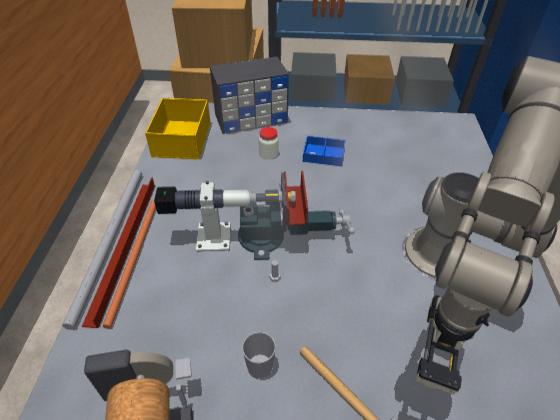

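View pics/top0.png

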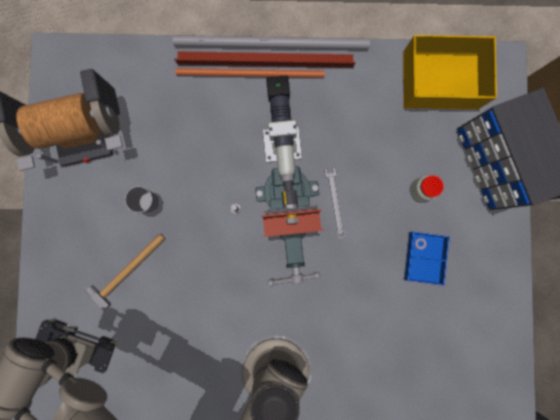

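```bash
cat >> h.py <<'E'
def unproj(d,uv,z):
    f=210/np.tan(np.radians(d["vertical_fov"]/2)); M=np.array(d["world_from_camera"])
    r=M[:3,:3]@np.array([(uv[0]-d["cx"])/f,-(uv[1]-d["cy"])/f,-1]); o=M[:3,3]
    return o+r*(z-o[2])/r[2]
def proj(d,p):
    f=210/np.tan(np.radians(d["vertical_fov"]/2)); M=np.array(d["world_from_camera"])
    q=np.linalg.inv(M)@np.r_[p,1]; return d["cx"]+f*q[0]/-q[2], d["cy"]-f*q[1]/-q[2]
E
python3 - <<'E'
from h import *
d={}
for c in("top","side"):
    d[c]=capture(c); im=d[c]["img"][...,::-1].copy()
    x0,y0=(225,160) if c=="top" else (220,150)
    cv2.imwrite(f"pics/{c}1.png",cv2.resize(im[y0:y0+110,x0:x0+140],None,fx=5,fy=5,interpolation=cv2.INTER_CUBIC))
d=d["top"]; im=d["img"].astype(int)
m=((im[...,0]>1.7*im[...,1])&(im[...,0]>70)).astype(np.uint8); m[:190]=0;m[250:]=0;m[:,:240]=0;m[:,350:]=0
p=cv2.findNonZero(m); b=cv2.boxPoints(cv2.minAreaRect(p)); print(len(p))
for q in b: print(q,unproj(d,q,214).round(1))
for n in("gap_top","bolt_head","vise","runner","spindle","bolt"):
  for c in("top","side"):
    pass
# runner centerline
E
```

```text
1058
[262.7805 215.0244] [500.5  40.6 214. ]
[318.86588 208.79271] [ 520.3 -117.4  214. ]
[321.2195  229.97563] [ 460.6 -124.5  214. ]
[265.13412 236.20732] [441.   33.1 214. ]
```

View pics/top1.png

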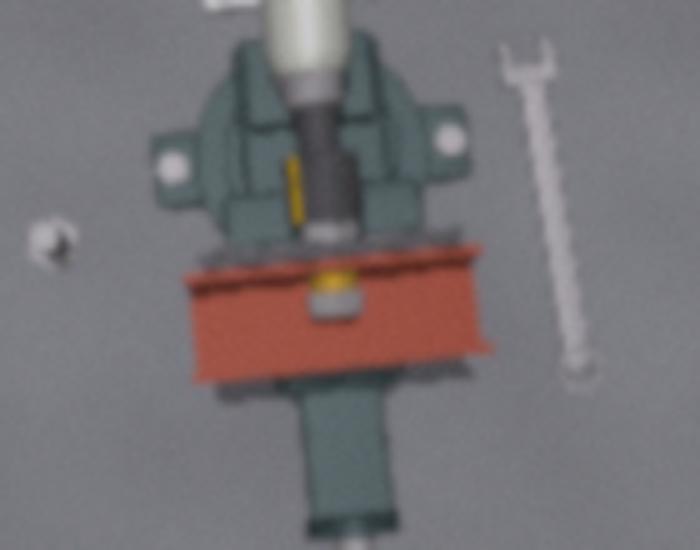

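View pics/side1.png

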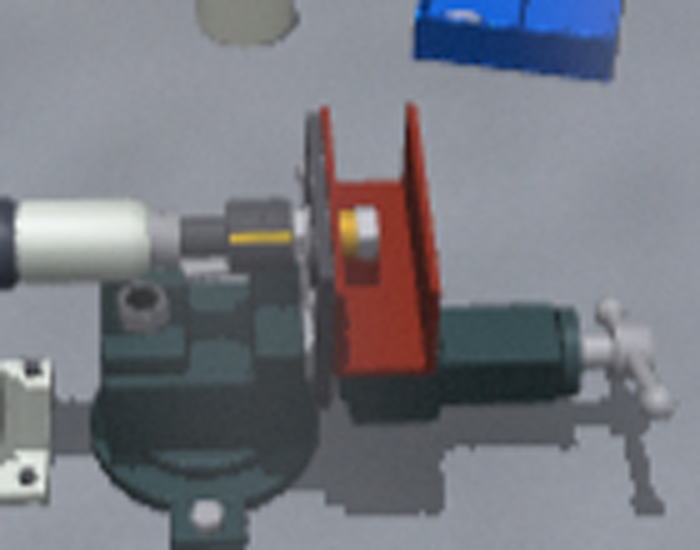

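```bash
python3 - <<'E'
from h import *
y=0.12; ex=np.array([np.cos(y),np.sin(y),0]); ey=np.array([-np.sin(y),np.cos(y),0]); ez=np.array([0,0,1.])
g=np.array([480.5,-42,214]); o=g-[0,0,214]+36*ex
V=lambda a,b,c:o+a*ex+b*ey+c*ez
d={}
for c in("top","side"):
    d[c]=capture(c); x0,y0=(225,160) if c=="top" else (220,150)
    im=cv2.resize(d[c]["img"][...,::-1][y0:y0+110,x0:x0+140],None,fx=5,fy=5,interpolation=cv2.INTER_CUBIC)
    def line(a,b,col):
        P=[tuple(int(5*(v-w)+2) for v,w in zip(proj(d[c],p),(x0,y0))) for p in(a,b)]
        cv2.line(im,*P,col,1)
    for x in(-67,-61,-11,-5): line(V(x,-85,214),V(x,85,214),(0,255,0))
    for x in(-61,-11): line(V(x,-85,148),V(x,85,148),(255,255,0))
    for x in(-35.5,-23):
        t=np.linspace(0,2*np.pi,25)
        for i in range(24): line(V(x,17*np.cos(t[i]),182+17*np.sin(t[i])),V(x,17*np.cos(t[i+1]),182+17*np.sin(t[i+1])),(255,0,255))
    cv2.imwrite(f"pics/{c}2.png",im)
    M=np.array(d[c]["world_from_camera"])
    for n in("gap_top","bolt_head","bolt","vise","bracket"):
        for r in spot_point(c,n)[:1]: print(c,n,round(r["score"],2),(M@np.r_[r["position"],1])[:3].round(1))
o=get_obs();print(o["time"],o["tool_pos"],o["tcp_rot"])
E
```

```text
top gap_top 0.57 [477.3 -41.6 211.2]
top bolt_head 0.6 [489.2 -39.  182.9]
top bolt 0.73 [552.7 425.3   4.2]
top vise 0.59 [ 5.187e+02 -3.820e+01 -1.000e-01]
top bracket 0.82 [515.9 -37.7  -1.4]
side gap_top 0.61 [482.  -43.  215.4]
side bolt_head 0.58 [513.4 -39.2 181.8]
side bolt 0.63 [518.5 -36.2 184.7]
side vise 0.82 [515.4 -40.2   6.2]
side bracket 0.89 [ 5.122e+02 -3.960e+01  1.000e-01]
1.4 [163.52982254 498.85987088 248.7279402 ] [3.14155911e+00 5.65441254e-06 1.25398733e+00]
```

View pics/top2.png

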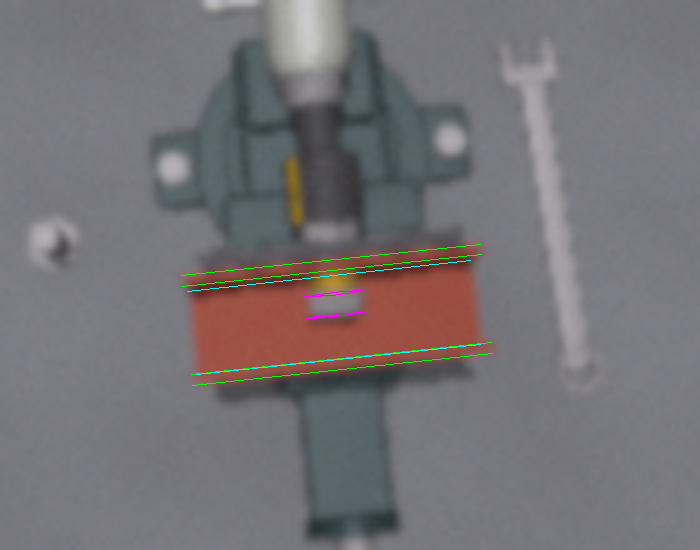

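View pics/side2.png

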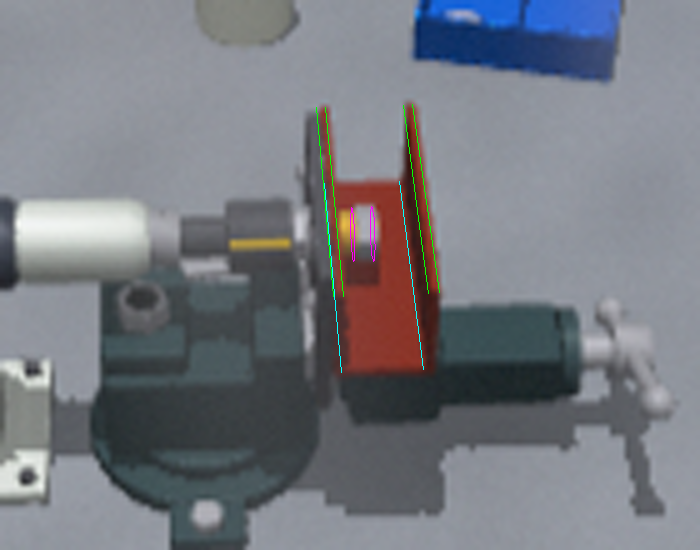

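The overlay of the pose I worked out fits both pictures to about 2 mm: gap_top (480.5, -42, 214), vise yaw about 0.12. In the top picture the head is at about (292, 221), and in the side picture at about (293, 197). The target TCP is (486.5, -41.3, 185) with yaw 1.69. I'll travel high first.

```bash
python3 -m handwheel '{"translation": [[0.18,-0.3,0.06],[0.18,-0.3,0.06],[0.18,-0.3,0.06],[0.18,-0.3,0.05],[0.18,-0.3,0.05],[0.18,-0.3,0.05],[0.18,-0.3,0.05],[0.18,-0.3,0.05]], "twist": [0.035,0.035,0.035,0.035,0.035,0.035,0.035,0.035]}' 0
```

```text
time: 2.4
tool_pos: [382.9, 130.0, 315.3]
tcp_rot: [3.137, -0.001, 1.716]
contact_force: [1.3, -0.4, 0.6]
grip_width: 91.5
```

```bash
python3 -m handwheel '{"translation": [[0.17,-0.28,-0.02],[0.17,-0.28,-0.02],[0.17,-0.28,-0.02],[0.14,-0.23,-0.02],[0.04,-0.06,0],[0,0,0],[0,0,0],[0,0,0]], "twist": [-0.01,-0.005,0,0,0,0,0,0]}'
python3 - <<'E'
from h import *
o=get_obs();print(o["time"],o["tool_pos"],o["tcp_rot"],o["contact_force"])
y=0.12;print((np.array([486.5,-41.3,185])-o["tool_pos"])/150,(1.69-o["tcp_rot"][2])/1.5708)
E
```

```text
time: 3.4
tool_pos: [489.4, -46.5, 304.3]
tcp_rot: [3.134, -0.002, 1.688]
contact_force: [-0.3, -0.0, -0.7]
grip_width: 91.9
3.4 [489.37595579 -46.50415554 304.27725101] [ 3.13382473e+00 -1.74839759e-03  1.68838483e+00] [-0.33072494 -0.00522536 -0.69781681]
[-0.01917304  0.03469437 -0.79518167] 0.0010282469038101838
```

```bash
python3 -m handwheel '{"translation": [[-0.01,0.02,-0.1],[-0.01,0.015,-0.1],[0,0,-0.1],[0,0,-0.05],[0,0,0],[0,0,0],[0,0,0],[0,0,0]], "twist": [0,0,0,0,0,0,0,0]}'
python3 - <<'E'
from h import *
for c in("top","side"):
    d=capture(c); x0,y0=(225,160) if c=="top" else (220,120)
    cv2.imwrite(f"pics/{c}3.png",cv2.resize(d["img"][...,::-1][y0:y0+110,x0:x0+140],None,fx=5,fy=5,interpolation=cv2.INTER_CUBIC))
o=get_obs();print(o["time"],o["tool_pos"],o["tcp_rot"],o["contact_force"])
print((np.array([486.5,-41.3,185])-o["tool_pos"])/150,(1.69-o["tcp_rot"][2])/1.5708)
E
```

```text
time: 4.4
tool_pos: [485.9, -37.1, 253.9]
tcp_rot: [3.128, -0.0, 1.695]
contact_force: [0.5, 0.0, 0.1]
grip_width: 91.6
4.5 [485.87395414 -37.08360688 253.7486964 ] [ 3.12813532e+00 -2.44563272e-04  1.69447773e+00] [ 0.69678994 -0.74159903 -0.86881704]
[ 0.00417364 -0.02810929 -0.45832464] -0.00285060332316263
```

View pics/side3.png

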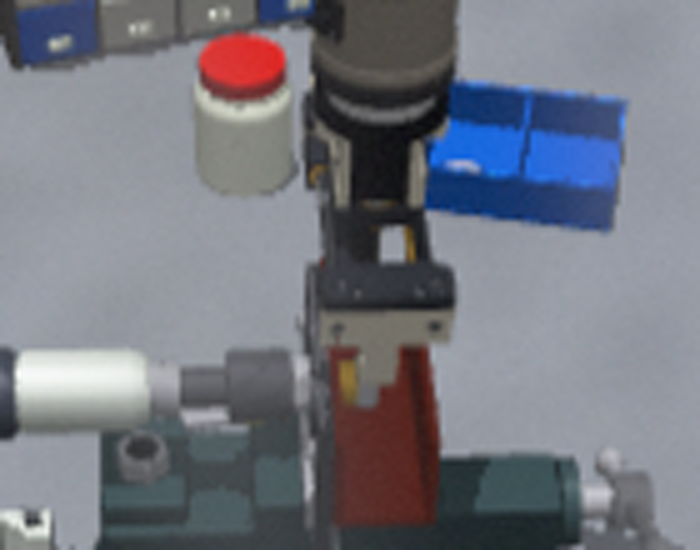

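View pics/top3.png

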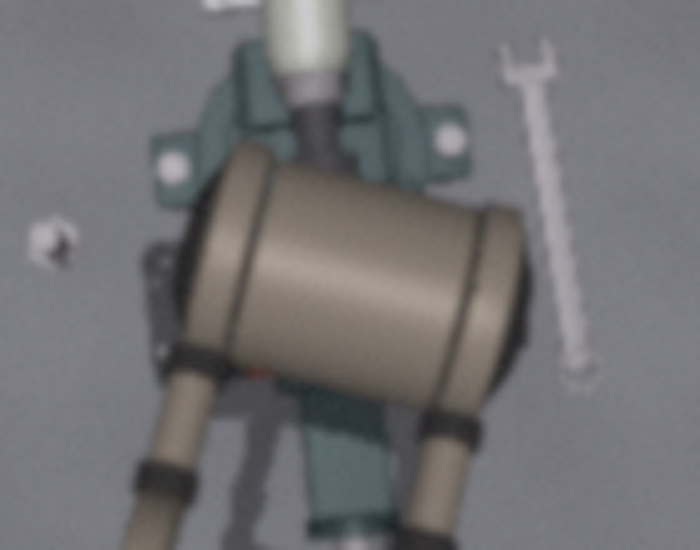

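The side picture shows the +y fingertip, at crop (375, 400), over the gap and between the two walls. I'll go down now.

```bash
python3 -m handwheel '{"translation": [[0,-0.02,-0.06],[0,0,-0.08],[0,0,-0.08],[0,0,-0.08],[0,0,-0.06],[0,0,-0.03],[0,0,0],[0,0,0]], "twist": [0,0,0,0,0,0,0,0]}'
python3 - <<'E'
from h import *
d=capture("side"); x0,y0=(220,120)
cv2.imwrite("pics/side4.png",cv2.resize(d["img"][...,::-1][y0:y0+110,x0:x0+140],None,fx=5,fy=5,interpolation=cv2.INTER_CUBIC))
o=get_obs();print(o["time"],o["tool_pos"],o["tcp_rot"],o["contact_force"])
print((np.array([486.5,-41.3,185])-o["tool_pos"])/150)
E
```

```text
time: 5.5
tool_pos: [485.4, -40.3, 190.2]
tcp_rot: [3.13, -0.001, 1.694]
contact_force: [0.3, 0.2, -0.7]
grip_width: 91.6
5.55 [485.3809065  -40.3201321  190.25780197] [ 3.12981956e+00 -8.49729918e-04  1.69420927e+00] [-0.09514665 -0.26148967 -0.68582874]
[ 0.00746062 -0.00653245 -0.03505201]
```

View pics/side4.png

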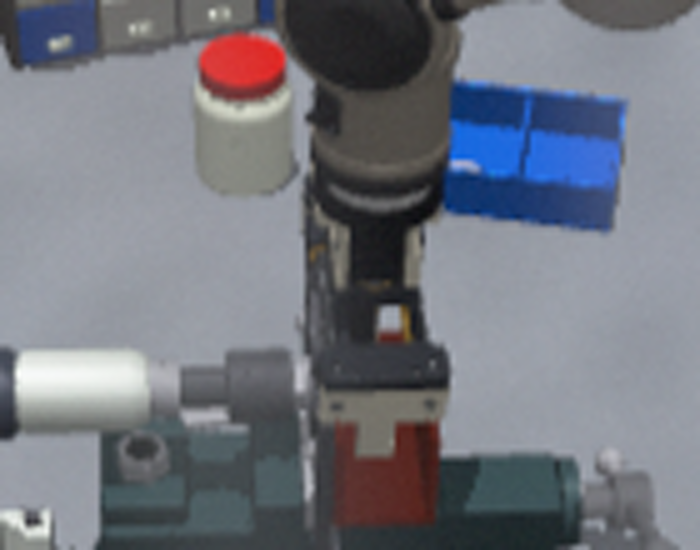

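The fingers are in the gap and nothing is touching. I'll go down the last 5 mm and then close.

```bash
python3 -m handwheel '{"translation": [[0,0,-0.035],[0,0,0],[0,0,0],[0,0,0],[0,0,0],[0,0,0],[0,0,0],[0,0,0]], "twist": [0,0,0,0,0,0,0,0]}' 255
python3 - <<'E'
from h import *
d=capture("side"); x0,y0=(220,120)
cv2.imwrite("pics/side5.png",cv2.resize(d["img"][...,::-1][y0:y0+110,x0:x0+140],None,fx=5,fy=5,interpolation=cv2.INTER_CUBIC))
o=get_obs();print(o)
E
```

```text
time: 6.55
tool_pos: [485.9, -41.6, 185.6]
tcp_rot: [3.128, 0.002, 1.694]
contact_force: [-1.4, 1.2, -0.9]
grip_width: 32.4
{'time': 6.6, 'joint_positions': array([-0.24438885,  0.33141153,  1.73015643,  0.00352503,  1.06677754,
       -1.94033643]), 'dq': array([ 0.00208552, -0.00086829, -0.00077718, -0.00392783,  0.00128456,
       -0.00213384]), 'tau': array([ 6.53142259e-01, -3.99849772e+01, -2.18114644e+01,  3.44776958e-01,
        7.84513378e-02, -2.04231427e-02]), 'tool_pos': array([485.90837682, -41.49101178, 185.581465  ]), 'tcp_rot': array([3.12811925e+00, 1.88450930e-03, 1.69425292e+00]), 'contact_force': array([ 0.51792609, -2.0731055 ,  0.09974738]), 'moment': array([-0.22906694, -0.00320188, -0.07706248]), 'grip_width': 32.22695906398737}
```

View pics/side5.png

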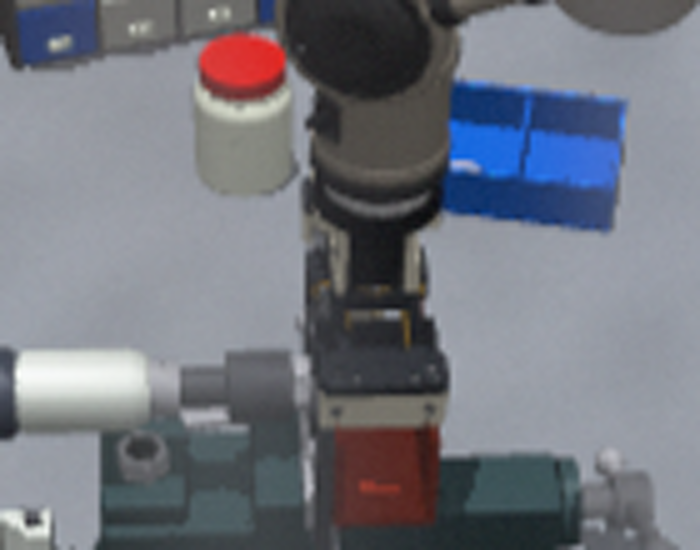

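The gripper has closed on the head at 32 mm and is still settling towards the 30 mm flats. I'll hold still and watch.

```bash
python3 -m handwheel '{"translation": [[0,0,0],[0,0,0],[0,0,0],[0,0,0],[0,0,0],[0,0,0],[0,0,0],[0,0,0]], "twist": [0,0,0,0,0,0,0,0]}'
python3 -m handwheel '{"translation": [[0,0,0],[0,0,0],[0,0,0],[0,0,0],[0,0,0],[0,0,0],[0,0,0],[0,0,0]], "twist": [0,0,0,0,0,0,0,0]}'
```

```text
time: 7.6
tool_pos: [485.9, -41.5, 185.6]
tcp_rot: [3.128, 0.002, 1.694]
contact_force: [-0.1, -1.2, -0.3]
grip_width: 32.3
time: 8.6
tool_pos: [485.9, -41.5, 185.6]
tcp_rot: [3.128, 0.002, 1.694]
contact_force: [-0.7, -0.9, -0.6]
grip_width: 32.3
```

```bash
cat > w.py <<'E'
from h import *
import sys
d=capture("side"); 
cv2.imwrite(f"pics/w{sys.argv[1]}.png",cv2.resize(d["img"][...,::-1][180:215,250:320],None,fx=4,fy=4,interpolation=cv2.INTER_CUBIC))
E
Z='' ; python3 w.py a
python3 -m handwheel '{"translation": [[0,0,0],[0,0,0],[0,0,0],[0,0,0],[0,0,0],[0,0,0],[0,0,0],[0,0,0]], "twist": [0,0,0,0,0,0,0,0]}' | tail -1; python3 w.py b
python3 -m handwheel '{"translation": [[0,0,0],[0,0,0],[0,0,0],[0,0,0],[0,0,0],[0,0,0],[0,0,0],[0,0,0]], "twist": [0,0,0,0,0,0,0,0]}'| tail -1; python3 w.py c
python3 -m handwheel '{"translation": [[0,0,0],[0,0,0],[0,0,0],[0,0,0],[0,0,0],[0,0,0],[0,0,0],[0,0,0]], "twist": [0,0,0,0,0,0,0,0]}'| tail -1; python3 w.py d
python3 -c "
import cv2,numpy as np
cv2.imwrite('pics/wall.png',np.vstack([np.hstack([cv2.imread(f'pics/w{k}.png') for k in r]) for r in('ab','cd')]))"
```

```text
grip_width: 32.3
grip_width: 32.5
grip_width: 32.1
```

View pics/wall.png

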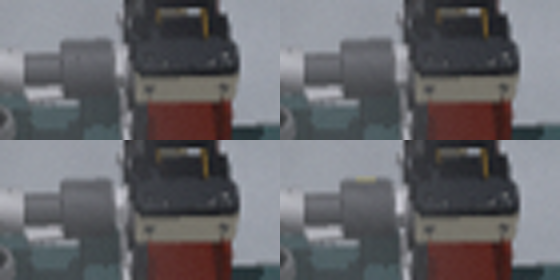

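In the last frame the stripe is just coming into view at the top of the socket. So the socket is turning while the grip width stays constant, which means the bolt is held and the nut is running up. I'll keep holding.

```bash

python3 -m handwheel '{"translation": [[0,0,0],[0,0,0],[0,0,0],[0,0,0],[0,0,0],[0,0,0],[0,0,0],[0,0,0]], "twist": [0,0,0,0,0,0,0,0]}' | tail -1;python3 -m handwheel '{"translation": [[0,0,0],[0,0,0],[0,0,0],[0,0,0],[0,0,0],[0,0,0],[0,0,0],[0,0,0]], "twist": [0,0,0,0,0,0,0,0]}' | tail -1; python3 w.py e
python3 -m handwheel '{"translation": [[0,0,0],[0,0,0],[0,0,0],[0,0,0],[0,0,0],[0,0,0],[0,0,0],[0,0,0]], "twist": [0,0,0,0,0,0,0,0]}'| tail -1; python3 -m handwheel '{"translation": [[0,0,0],[0,0,0],[0,0,0],[0,0,0],[0,0,0],[0,0,0],[0,0,0],[0,0,0]], "twist": [0,0,0,0,0,0,0,0]}' | tail -1;python3 w.py f
python3 -m handwheel '{"translation": [[0,0,0],[0,0,0],[0,0,0],[0,0,0],[0,0,0],[0,0,0],[0,0,0],[0,0,0]], "twist": [0,0,0,0,0,0,0,0]}'| tail -1; python3 -m handwheel '{"translation": [[0,0,0],[0,0,0],[0,0,0],[0,0,0],[0,0,0],[0,0,0],[0,0,0],[0,0,0]], "twist": [0,0,0,0,0,0,0,0]}' | tail -1;python3 w.py g
python3 -m handwheel '{"translation": [[0,0,0],[0,0,0],[0,0,0],[0,0,0],[0,0,0],[0,0,0],[0,0,0],[0,0,0]], "twist": [0,0,0,0,0,0,0,0]}'| tail -1; python3 -m handwheel '{"translation": [[0,0,0],[0,0,0],[0,0,0],[0,0,0],[0,0,0],[0,0,0],[0,0,0],[0,0,0]], "twist": [0,0,0,0,0,0,0,0]}' ;python3 w.py h
python3 -c "
import cv2,numpy as np
cv2.imwrite('pics/wall2.png',np.vstack([np.hstack([cv2.imread(f'pics/w{k}.png') for k in r]) for r in('ef','gh')]))"
```

```text
grip_width: 32.3
grip_width: 32.4
grip_width: 32.5
grip_width: 32.9
grip_width: 32.5
grip_width: 32.3
grip_width: 32.7
time: 19.95
tool_pos: [485.9, -41.5, 185.6]
tcp_rot: [3.128, 0.002, 1.695]
contact_force: [0.2, -0.8, -0.7]
grip_width: 32.5
```

View pics/wall2.png

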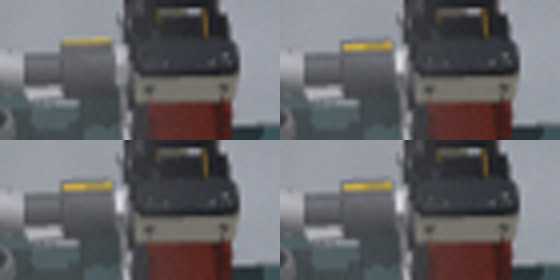

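```bash

python3 -m handwheel '{"translation": [[0,0,0],[0,0,0],[0,0,0],[0,0,0],[0,0,0],[0,0,0],[0,0,0],[0,0,0]], "twist": [0,0,0,0,0,0,0,0]}' | tail -1;python3 -m handwheel '{"translation": [[0,0,0],[0,0,0],[0,0,0],[0,0,0],[0,0,0],[0,0,0],[0,0,0],[0,0,0]], "twist": [0,0,0,0,0,0,0,0]}' | tail -1; python3 w.py i
python3 -c "
import cv2,numpy as np
for k in 'defghi':
    a=cv2.imread(f'pics/w{k}.png').astype(float)[20:110,50:122]
    w=np.clip(np.minimum(a[...,1],a[...,2])-a[...,0]-25,0,None); print(k,round(w.sum()),(w.sum(1)@np.arange(90)/max(w.sum(),1)/4).round(2))
"
python3 -c "
from h import *
o=get_obs();print(o['time'],o['grip_width'],o['contact_force'],o['moment'])"
```

```text
grip_width: 32.2
grip_width: 32.8
d 0 0.0
e 4581 5.17
f 14998 6.47
g 15071 6.48
h 15048 6.47
i 14989 6.47
22.05 32.333938489774525 [-0.32012894 -1.85269467 -0.16086486] [-0.29411181  0.0415841  -0.03775899]
```

```bash
python3 - <<'E'
from h import *
print(close_job()); o=get_obs();print(o["time"],o["grip_width"],o["tool_pos"])
E
```

```text
the job is handed in; nothing more can be done
None
the job is handed in; nothing more can be done
```

I gripped the bolt head in the bracket, held it until the socket had stopped, and handed the job in with the head still gripped. No verdict was reported.

**What I did:** I found the bracket and bolt from both cameras. The projected model matched the pictures to about 2 mm. I went over the bench with the tool high, came straight down into the gap with the fingers closing along the jaws, and closed on the head at about 6 s.

**Last checks:**
- **Nut tight:** the yellow stripe came over the top of the socket at about 12–14 s and stayed put to within 0.01 px from about 16 s to 22 s. That gives up to about 9.5 s of holding, within the 8–12 s stated. I could not read `run_up` itself, so "fully tight" is inferred from this stall.
- **Grip:** the TCP did not move during the hold, ending at (485.9, -41.5, 185.6). Outside forces stayed around 2 N or less.
- **Bystanders:** nothing pushed noticeably on the arm on the way. I did not measure the loose things again at the end.

**What disagreed:**
- **Opening:** it stayed at about 32.3 mm, not the 30 mm across the flats. The head may be held slightly off its flats, about 9 degrees. The opening was steady apart from about 0.5 mm of noise, so I took the bolt as not turning.
- **Grip force:** it is fixed at about 30 N, below the recommended 40 N.

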